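Bolt down the sprung tilt shelf in the van

TASK

Get the sprung tilt shelf ready for the road: press its raised flap gently down until it lies level on its stop and, while keeping it pressed down, push the slide bolt on it fully home under the keeper, so that the flap stays level when you let go. Never press or shove any part of the shelf with more than 30 N, and leave the other things on the bench where they are.

Things in the scene. Friction and masses are not known exactly. Their poses are not given: they have to be found in the camera images.
- frame: tilt shelf: dark slotted-steel stand fixed to the table, 310 (x) x 360 (y) mm, posts 121 mm tall, with a bare aluminium flap 220 (x) x 250 (y) x 6 mm. Origin: centre of the underside; z up, +x from the flap's free edge (robot side) to its hinge. Hinge, flap, stop and keeper are clamped together up to 15 mm above or below the drawing's heights, unreported: the stop must be felt.
- hinge_mid (a point): middle of the flap's hinge line (along the frame's y) at the height of its top face, by the drawing: 100 mm above the table, x = +110 mm in the frame (true height within 15 mm). The level flap reaches 220 mm from here towards -x and 125 mm to each side. Rubber mat 18 to 132 mm from the hinge, bare metal beyond it.
- flap (a joint): angle of the flap, rad: 0 = level on its hard stop, positive = free edge up. A spring holds it up at about 0.41. Pressing down 180 mm from the hinge takes 1 N at first, rising evenly to 9 to 12 N at level, where the stop is hard (20 N on it reads down to -0.01). Let go, it springs up again unless bolted.
- bolt (a joint): travel (m) of the flat steel bolt on the flap's top face, sliding along the frame's +y: 0 back, 0.030 home (end stop), may start up to 0.010; own friction 2 N. It rides on the flap, 180 mm from the hinge. Bar 16 mm wide, top 9 mm above the flap, from 12 mm on the knob's -y side to 112 mm on its +y side, through two low guides centred at y = 62 and 100 mm. Home, it holds the flap down.
- knob_level (a point): drawing's place of the foot of the bolt's knob, on the flap's face, with the flap level and the bolt at 0 (fixed mark: true height within 15 mm, and it does not move with flap or bolt). Knob: upright round steel peg, diameter 16 mm, top 40 mm above the flap's face. On its -y side, past 12 mm of bar, the flap is bare: shut fingers can press there and shove the bar's end or the knob to +y.
- keeper (a point): mouth of the keeper, by the drawing (height within 15 mm): a fixed steel bridge beside the flap's +y edge whose roof runs 30 mm to +y from here, 36 mm wide in x, 6 mm thick, underside at this point, 11 mm above the level flap's face. The bolt's tip enters with 2 mm to spare when the flap is on its stop (under 0.010 rad); higher, it strikes the roof's edge. The post behind is up to 20 mm taller.
- red_bin: bystander: open red parts bin, 140 x 100 x 75 mm, loose; origin at the centre of its underside
- spray_can: bystander: closed can, diameter 52 mm, 170 mm tall, loose; origin at the centre of its underside
- tape_roll: bystander: black ring (roll) lying flat, outer diameter 90 mm, 36 mm tall, loose; origin at the centre of its underside
- screw_jar: bystander: clear jar, diameter 56 mm, 75 mm tall, loose; origin at the centre of its underside
- wrench: bystander: flat steel wrench lying on the table, loose; origin at the centre of its underside (its length along x)
- screwdriver: bystander: screwdriver lying on the table, loose; origin at the centre of its underside (its length along x)
- wood_block: bystander: wooden block 90 x 45 x 45 mm, loose; origin at the centre of its underside

How it is judged (in metres and radians):
On the way, in this order (a step that is already met when the one before it is completed fails the run):
1. the flap is pressed down level on its stop (within 0.02 rad) with the bolt not yet home (short of 20 mm) (value of joint flap below 0.02 rad and value of joint bolt below 0.02 m), for 0.2 s.
2. the bolt is home under the keeper (at least 25 of its 30 mm) with the flap down (value of joint bolt above 0.025 m and value of joint flap below 0.03 rad), for 0.2 s.
At the end, for the whole second after the job is handed in: The flap lies level (within 0.03 rad) and still, let go and held by its bolt, which is home (at least 25 of its 30 mm of travel) (all of step 2 and value of joint flap above -0.03 rad and velocity of joint flap between -0.05 and 0.05 rad/s); the robot touches nothing.
It fails at once if the robot presses or shoves any part of the tilt shelf with more than 30 N (contact force between any of the fingers, the arm and frame above 30 N).
It fails at once if a bystander is moved by more than 30 mm (distance of any of red_bin, spray_can, tape_roll, screw_jar, wrench, screwdriver, wood_block from where it was at the start of the episode above 0.03 m).
It also fails if it takes over 56 s, if anything falls off the work surface, if the arm or the gripper's body presses on something with over 40 N, if the wrist force passes 120 N, or if a joint passes its speed limit or range.

ROBOT

A 6-joint arm with a two-finger parallel gripper is mounted at the origin on the work surface. World frame = base frame: x ahead of the robot, y to its left, z up, the work surface at z = 0. Lengths are in m, angles in degrees, forces in N, time in s.
With the tool pointing down it reaches from about 0.425 to 0.95 m from the base axis. Payload 3.5 kg.
Tool frame: the origin (TCP) lies midway between the tips of the shut fingers; the grasp point (between the pads) lies 19 mm behind it; z points along the fingers, y is the direction in which the jaws open and shut (so a half turn about z gives the same grasp; the last joint's range is limited). The gripper opens to 85 mm and grips with 20 to 120 N. Pads are 22 mm wide; open, the fingers measure 114 mm over their backs; the gripper's body (76 mm by 85 mm) begins 54 mm behind the grasp point. The pads swing forward as they close: fully open they stand 13 mm farther back than shut.
Start: joints at [-85.313, 16.404, 90.338, -0, 73.258, -8.594], TCP at [0.155, -0.657, 0.231] pointing down, gripper open.
Joint ranges: [-158.93, 158.93], [-51.34, 127.21], [12.03, 142.37], [-87.48, 267.48], [13.55, 161.25], [-162.69, 162.69]. Speed limits (degrees/s): [159.86, 159.86, 180, 180, 180, 180].

INTERFACE

Orientations are given as a 3x3 rotation matrix whose columns are the frame's x, y, z axes.
In Python, from bench import * gives the robot as it stands. Calls block until the motion is done:
- reach(position, orientation): joint-space move of the TCP to a pose.
- move_straight(position, attitude=None, max_speed=0.15, contact_N=None): straight line of the TCP; attitude=None keeps the orientation; max_speed is the mean speed in m/s. With contact_N (N) it stops when the force on the tool has changed by that much, and returns True; else False.
- move_j(angles): joint-space move.
- set_gripper(opening, f_grip=None): opening from 0.0 (shut) to 1.0 (fully open); f_grip is the grip in N (None keeps the last); returns when the fingers have stopped.
- hold(seconds).
- solve_ik(position, orientation): joint angles nearest the present ones, or None.
- camera(name): name is "side" or "top" or "wrist"; returns a dict with "frame" (480x640x3 uint8, red, green, blue), "depth" (480x640 float32, m along the optical axis (not along the pixel's ray), 0 where there is no reading), "camera_matrix" (3x3 intrinsics, pixels), "R" (3x3) and "t" (3): a world point X has camera coordinates R X + t. Camera axes: x right, y down, z forward; pixel columns grow to the right and rows downward; lengths in m; the calibration is good to about 2 mm. A picture is of the moment at which its call begins.
A pose or a line that the arm cannot do raises Unreachable and nothing moves.
- finish_job(): hands the job in, once; it reports no verdict.
Readings, each from a call of its own:
- current_time(): time.
- current_joint_positions(): joint angles.
- current_joint_velocities(): joint speeds.
- current_tau(): joint torques, N m.
- current_ee_pos(): TCP position.
- current_eef_rot(): TCP orientation.
- current_wrist_force(): force on the tool from outside, world axes, zero at the start.
- current_wrist_torque(): the same for the moment, N m.
- current_opening(): opening from 0.0 (shut) to 1.0 (fully open).
Only numpy, scipy, OpenCV 4.12 (cv2) and the standard library are available. Lean on these libraries where they do the work, as an engineer would, in place of code of your own. Each camera call takes 0.05 s, during which the arm holds its last target.

## Working session

There is one attempt and no reset: what is moved stays moved. The work goes in short steps, each a Python script; the robot and the scene stay as the last script left them, time stands still between calls to the robot, and variables do not carry over. Pictures are saved under pics/ and viewed, and the job is handed in when it is done.

```bash
ls; mkdir -p pics
python3 - <<'E'
from bench import *
import cv2,numpy as np
for n in ["side","top"]:
    c=camera(n); cv2.imwrite(f"pics/{n}0.png",c["frame"][:,:,::-1]); np.savez(f"{n}0.npz",**c)
    print(n,c["camera_matrix"],c["R"],c["t"],-c["R"].T@c["t"])
print(current_time(),current_wrist_force(),current_eef_rot())
E
```

```text
pics
side [[517.52648171   0.         323.60840893]
 [  0.         517.52648171 238.20836922]
 [  0.           0.           1.        ]] [[-0.84475777 -0.53480142 -0.01928095]
 [-0.25113984  0.42799403 -0.8681877 ]
 [ 0.47256015 -0.72856609 -0.49586123]] [0.48068267 0.21712155 0.93137826] [0.02045604 0.84271366 0.65960465]
top [[497.06168236   0.         319.85774188]
 [  0.         497.06168236 242.26948574]
 [  0.           0.           1.        ]] [[ 0.15172377 -0.98841688  0.00345991]
 [-0.96616415 -0.1490448  -0.21050531]
 [ 0.20858269  0.02859582 -0.97758659]] [-0.05720489  0.56792438  0.90873865] [0.36784037 0.00211777 1.00811974]
0.1 [-0.71581626 -0.0150819   0.0140843 ] [[ 9.73265593e-01  2.29682524e-01 -1.52782151e-04]
 [ 2.29682316e-01 -9.73263286e-01  2.14691937e-03]
 [ 3.44412602e-04 -2.12461412e-03 -9.99997684e-01]]
```

View pics/side0.png

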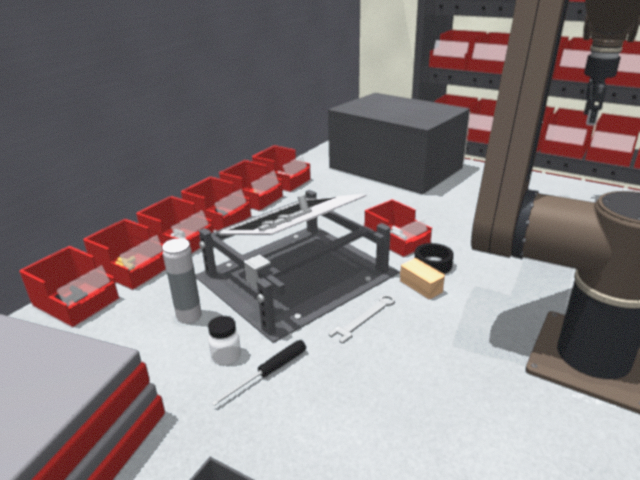

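View pics/top0.png

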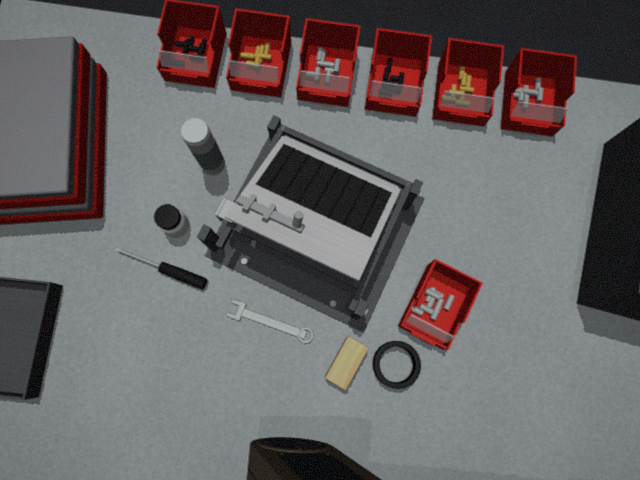

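The side view shows the shelf at about (295,260) with its flap raised. In the top view the knob is near (298,217), the bolt runs left to about (245,203), and the keeper post is near (212,238). I'll zoom in.

Run:
```python
import cv2,numpy as np
for n,(x0,y0,x1,y1) in dict(top=(190,105,440,335),side=(180,180,410,345)).items():
    c=np.load(n+"0.npz"); im=c["frame"][y0:y1,x0:x1,::-1]
    s=min(800/(x1-x0),600/(y1-y0)); im=np.clip(im.astype(float)*1.5,0,255).astype(np.uint8)
    im=cv2.resize(im,None,fx=s,fy=s,interpolation=cv2.INTER_CUBIC); print(n,s)
    for k in range((x0//20+1)*20,x1,20): cv2.line(im,(int((k-x0)*s),0),(int((k-x0)*s),6),(0,0,255),1);cv2.putText(im,str(k),(int((k-x0)*s),18),0,.4,(0,0,255))
    for k in range((y0//20+1)*20,y1,20): cv2.putText(im,str(k)+"-",(0,int((k-y0)*s)+4),0,.4,(0,0,255))
    cv2.imwrite(f"pics/{n}0z.png",im)
```

```text
top 2.608695652173913
side 3.4782608695652173
```

View pics/top0z.png

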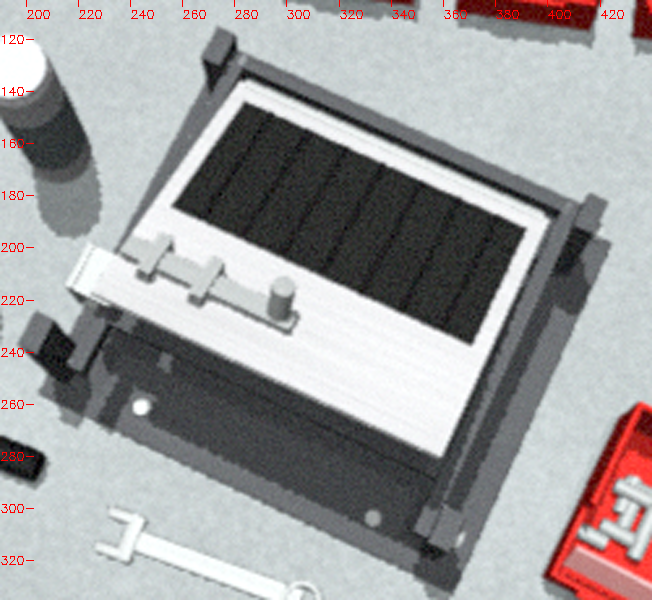

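View pics/side0z.png

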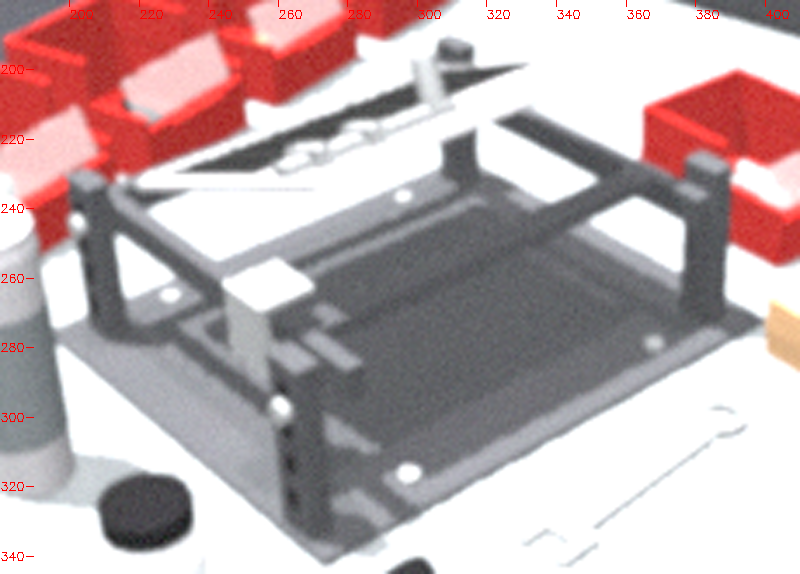

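```bash
cat > h.py <<'E'
import numpy as np,cv2
def ray(c,u,v,z):
    K,R,t=c["camera_matrix"],c["R"],c["t"]; C=-R.T@t
    d=R.T@np.linalg.inv(K)@np.array([u,v,1.]); return C+d*(z-C[2])/d[2]
def dep(c,u,v,r=1):
    K,R,t=c["camera_matrix"],c["R"],c["t"]
    p=c["depth"][int(v)-r:int(v)+r+1,int(u)-r:int(u)+r+1]; p=p[p>0]
    if len(p)==0:return None
    return R.T@(np.linalg.inv(K)@np.array([u,v,1.])*np.median(p)-t)
E
python3 - <<'E'
from h import *
np.set_printoptions(precision=4,suppress=True)
T=dict(np.load("top0.npz"));S=dict(np.load("side0.npz"))
for n,p in dict(BL=(205.3,254.5),BR=(358.5,333.5),TR=(423.5,199)).items(): print("plate top",n,ray(T,*p,.004), dep(T,*p,2))
for n,p in dict(B=(273.5,342),R=(398.5,273),L=(178,279)).items(): print("plate side",n,ray(S,*p,.0))
for n,p in dict(fl1=(255,212),fl2=(340,262),h1=(285,139),h2=(394,185),mid=(320,250),keep=(220,209),keep2=(226,203),knobtop=(298,213)).items(): print("d top",n,dep(T,*p))
for n,p in dict(keep=(255,262),keep2=(262,259),knobtop=(303,198),postFL=(265,283),postFR=(383,226),postBL=(205,231)).items(): print("d side",n,dep(S,*p))
E
```

```text
plate top BL [0.5208 0.2601 0.004 ] [0.5207 0.26   0.0045]
plate top BR [ 0.4104 -0.0726  0.004 ] [ 0.4106 -0.0729 -0.0002]
plate top TR [ 0.7076 -0.1702  0.004 ] [ 0.7078 -0.1704  0.0033]
plate side B [0.518  0.2593 0.    ]
plate side R [ 0.4153 -0.0776  0.    ]
plate side L [0.8354 0.2002 0.    ]
d top fl1 [0.5781 0.1436 0.1884]
d top fl2 [ 0.5143 -0.0123  0.1893]
d top h1 [0.7488 0.1253 0.1156]
d top h2 [ 0.6887 -0.0931  0.1155]
d top mid [0.5293 0.0238 0.1901]
d top keep [0.589  0.2181 0.1299]
d top keep2 [0.602  0.2096 0.1294]
d top knobtop [0.5798 0.0683 0.2174]
d side keep [0.5905 0.2081 0.1292]
d side keep2 [0.5846 0.1937 0.1301]
d side knobtop [0.5689 0.0702 0.2135]
d side postFL [0.5397 0.2432 0.1191]
d side postFR [ 0.4521 -0.0623  0.1193]
d side postBL [0.7757 0.1525 0.119 ]
```

```bash
cat >> h.py <<'E'
def cloud(c):
    K,R,t=c["camera_matrix"],c["R"],c["t"]; d=c["depth"].astype(float)
    v,u=np.indices(d.shape); P=np.stack([u,v,np.ones_like(u)],-1)@np.linalg.inv(K).T*d[...,None]
    return (P-t)@R
E
python3 - <<'E'
from h import *
np.set_printoptions(precision=4,suppress=True)
T=dict(np.load("top0.npz"))
P=cloud(T); f=T["frame"]
roi=np.zeros(f.shape[:2],np.uint8); cv2.fillPoly(roi,[np.array([(270,150),(385,192),(355,265),(245,215)])],1)
Q=P[(roi>0)]
# ransac plane
rng=np.random.default_rng(0);best=0
for _ in range(300):
    a,b,c=Q[rng.choice(len(Q),3,False)];n=np.cross(b-a,c-a)
    if np.linalg.norm(n)<1e-6: continue
    n/=np.linalg.norm(n);i=abs((Q-a)@n)<.003
    if i.sum()>best:best=i.sum();I=i
q=Q[I];m=q.mean(0);n=np.linalg.svd(q-m,full_matrices=False)[2][2];n*=np.sign(n[2])
for _ in range(3):
    q=Q[abs((Q-m)@n)<.003]; m=q.mean(0);n=np.linalg.svd(q-m,full_matrices=False)[2][2];n*=np.sign(n[2])
y=np.cross([0,0,1],-n);
x=np.array([n[0],n[1],0]);x/=np.linalg.norm(x) # downhill = +x
print("tilt",np.arccos(n[2]),"yaw",np.degrees(np.arctan2(x[1],x[0])),best,len(Q))
y=np.cross([0,0,1],x); s=np.cross(y,n)  # along flap downhill
# in-plane points
v,u=np.indices(roi.shape)
big=np.zeros_like(roi);cv2.fillPoly(big,[np.array([(282,128),(410,180),(362,295),(205,225),(215,195)])],1)
msk=(abs((P-m)@n)<.004)&(big>0)&(P[...,2]>.09)&(T["depth"]>0)
A=P[msk]; 
ab=np.stack([(A-m)@s,(A-m)@y],1).astype(np.float32)
r=cv2.minAreaRect((ab*1000).astype(np.float32));print(r)
for i in(0,1):print(np.percentile(ab[:,i],[.2,1,5,95,99,99.8]))
# hinge edge & side edges as fn of y
for lo in np.arange(-.11,.11,.03):
    k=(ab[:,1]>lo)&(ab[:,1]<lo+.03)
    if k.sum():print("y",round(lo,2),"s max/min",np.percentile(ab[k,0],[1,99]))
for lo in np.arange(-.11,.1,.03):
    k=(ab[:,0]>lo)&(ab[:,0]<lo+.03)
    if k.sum():print("s",round(lo,2),"y",np.percentile(ab[k,1],[1,99]))
print(m,n,s,y)
# keeper roof
kp=(abs(P[...,2]-.1295)<.004)&(u>208)&(u<245)&(v>195)&(v<230)&(f.min(-1)>100)
B=P[kp];print(len(B),B.mean(0),np.median(B[:,2])); print(cv2.minAreaRect((B[:,:2]*1000).astype(np.float32)))
E
```

```text
tilt 0.37669717061597896 yaw -16.86649662514585 8258 9210
((16.606712341308594, 1.4312591552734375), (249.19773864746094, 266.381103515625), 0.805270791053772)
[-0.1062 -0.1052 -0.0987  0.112   0.1371  0.14  ]
[-0.1198 -0.118  -0.1089  0.1157  0.127   0.1293]
y -0.11 s max/min [-0.1051  0.1383]
y -0.08 s max/min [-0.1052  0.1383]
y -0.05 s max/min [-0.1052  0.1378]
y -0.02 s max/min [-0.1051  0.1382]
y 0.01 s max/min [-0.1054  0.137 ]
y 0.04 s max/min [-0.1055  0.1351]
y 0.07 s max/min [-0.1052  0.1344]
y 0.1 s max/min [-0.1049  0.1308]
s -0.11 y [-0.1175  0.1267]
s -0.08 y [-0.1183  0.1246]
s -0.05 y [-0.1175  0.1276]
s -0.02 y [-0.1174  0.1269]
s 0.01 y [-0.1176  0.1271]
s 0.04 y [-0.1172  0.1272]
s 0.07 y [-0.117   0.1271]
s 0.1 y [-0.1173  0.1265]
[0.6168 0.04   0.1578] [ 0.352  -0.1067  0.9299] [ 0.8899 -0.2698 -0.3679] [ 0.2901  0.957  -0.    ]
208 [0.5914 0.2119 0.1305] 0.13047337940402176
((590.0426635742188, 206.8483123779297), (31.425981521606445, 35.92802047729492), 75.05433654785156)
```

```bash
cat >> h.py <<'E'
xh=np.array([.957,-.2901,0]);yh=np.array([.2901,.957,0]);H0=np.array([.7187,.0091,0])
def W(r,y,z): return H0-r*xh+y*yh+np.array([0,0,z])
def Rt(sg=1):
    x=sg*yh;z=np.array([0,0,-1.]);return np.stack([x,np.cross(z,x),z],1)
E
python3 - <<'E'
from bench import *
from h import *
np.set_printoptions(precision=4,suppress=True)
set_gripper(0.0)
for sg in(1,-1):
    print(sg,solve_ik(W(.18,-.015,.28),Rt(sg)),solve_ik(W(.18,.03,.10),Rt(sg)))
print(current_opening(),current_time())
E
```

```text
1 [ -5.7353  -2.2244 105.7231  -0.      76.5013  11.1285] [ -1.1239  10.7184 111.9388  -0.      57.3428  15.7398]
-1 None None
0.001032340792623567 0.8667
```

Run:
```python
from bench import *
from h import *
np.set_printoptions(precision=4,suppress=True)
p=current_ee_pos().copy(); p[2]=.32; move_straight(p)
reach(W(.18,-.015,.30),Rt(1))
move_straight(W(.18,-.015,.215))
hold(.3)
print(current_ee_pos(),current_wrist_force(),current_time())
for n in ["side","top","wrist"]:
    c=camera(n); cv2.imwrite(f"pics/{n}1.png",c["frame"][:,:,::-1]); np.savez(f"{n}1.npz",**c)
im=[cv2.resize(cv2.imread(f"pics/{n}1.png")[a:b,l:r],(400,300)) for n,a,b,l,r in [("side",165,345,180,420),("top",105,330,180,480)]]
cv2.imwrite("pics/m1.png",np.hstack(im))
```

```text
[0.5426 0.0469 0.216 ] [-0.0851  0.3525 -0.0125] 5.45
```

View pics/m1.png

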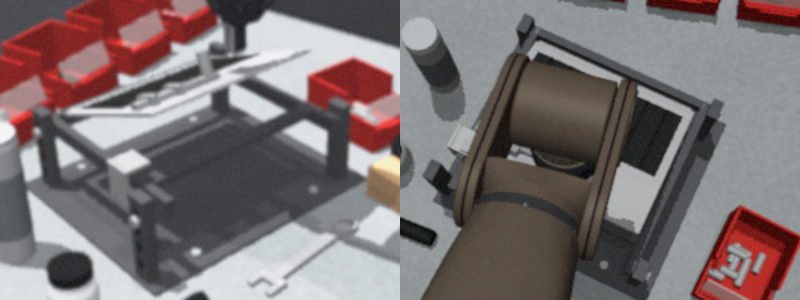

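View pics/wrist1.png

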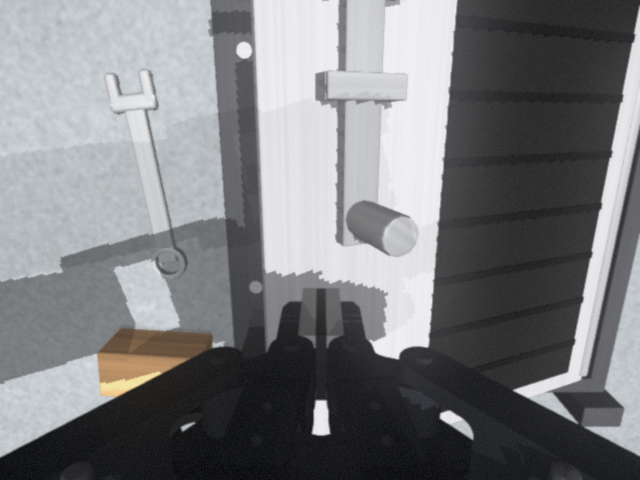

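The wrist view shows the knob at about (385,232), the bar's end at (350,243) and the shut fingertips near (322,310). The fingertips are on the bare flap, clear of the bar's end, so I'll press down in small steps.

Run:
```python
from bench import *
from h import *
np.set_printoptions(precision=4,suppress=True)
for z in (.19,.17,.15,.135,.125,.120):
    hit=move_straight(W(.18,-.015,z),max_speed=.05,contact_N=12); hold(.05)
    print(z,hit,current_ee_pos(),current_wrist_force(),current_time())
    if hit or current_wrist_force()[2]>15: break
```

```text
0.19 False [0.5423 0.0469 0.1901] [0.4809 0.1394 0.193 ] 6.3
0.17 False [0.542  0.0469 0.1697] [-0.1781 -0.0688  0.1632] 6.9
0.15 False [0.5421 0.047  0.1501] [-1.6     1.4803  4.1039] 7.5
0.135 False [0.5425 0.047  0.1357] [-0.9573  1.3508  5.6745] 8.0
0.125 False [0.5429 0.047  0.1262] [-2.4453  1.8643  6.9493] 8.4
0.12 False [0.5433 0.0469 0.1215] [-1.5078  0.9216  7.3112] 8.7
```

Run:
```python
from bench import *
from h import *
np.set_printoptions(precision=4,suppress=True)
z=.120
for i in range(25):
    z-=.001
    move_straight(W(.18,-.015,z),max_speed=.02); hold(.05)
    f=[current_wrist_force() for _ in range(3)]; fz=np.mean(f,0)
    print(round(z,4),current_ee_pos()[2],fz)
    if fz[2]>15.5: break
print(current_time())
```

```text
0.119 0.12074678722427079 [-1.4335  1.5028  7.5985]
0.118 0.11986587657750299 [-1.9873  0.6498  7.9798]
0.117 0.11888508715353324 [-2.6046  1.707   8.7561]
0.116 0.11790849559725008 [-2.2163  1.6677  8.1956]
0.115 0.11693522262450844 [-3.1808  2.5764  8.7468]
0.114 0.1159869201846595 [-2.9575  1.3729  9.3666]
0.113 0.11500128211075175 [-3.0818  0.9226  9.7168]
0.112 0.11403817963181803 [-4.1237  0.7061  8.985 ]
0.111 0.11333088071288883 [-3.0668  1.0068 10.4642]
0.11 0.11269832211827335 [-5.7891  1.3522 11.9909]
0.109 0.11215321885341552 [-4.9864  0.9478 14.695 ]
0.108 0.1115643567010318 [-6.6081  1.5504 15.8796]
12.3
```

Run:
```python
from bench import *
from h import *
np.set_printoptions(precision=3,suppress=True)
hold(.4)
y=-.015; z=.108
for i in range(22):
    y+=.002
    move_straight(W(.18,y,z),max_speed=.03); 
    f=np.mean([current_wrist_force() for _ in range(3)],0); p=current_ee_pos()
    print(round(y,4),"act y",round((p-H0)@yh,4),"z",round(p[2],4),"f x,y,z",f@xh,f@yh,f[2],np.linalg.norm(f))
    if np.linalg.norm(f)>22 or abs(f@yh)>14: break
print(current_time())
```

```text
-0.013 act y -0.0145 z 0.1116 f x,y,z -6.4451445146178346 -6.604549432171895 16.84078276284287 19.203419698440015
-0.011 act y -0.0135 z 0.1115 f x,y,z -6.171820435830183 -10.059344310441166 17.82258666728931 21.37581330856848
-0.009 act y -0.0118 z 0.1116 f x,y,z -4.758275627751973 -10.124674839503134 16.8511877649812 20.226514265909316
-0.007 act y -0.0099 z 0.1118 f x,y,z -4.040631588942043 -10.186100546200217 15.740998337136093 19.179716756151784
-0.005 act y -0.0079 z 0.1118 f x,y,z -3.1382369644644466 -11.037205553499998 16.208643359883187 19.85919520660265
-0.003 act y -0.0063 z 0.1119 f x,y,z -3.6452356726479773 -12.521525948983287 15.706392761808305 20.414845984270833
-0.001 act y -0.0045 z 0.1119 f x,y,z -1.8245244672358338 -13.003360788258957 16.364584598255213 20.981294091761
0.001 act y -0.0026 z 0.1119 f x,y,z -2.2991036323687593 -12.623030149909255 16.165107348857937 20.638224469475045
0.003 act y -0.0006 z 0.112 f x,y,z -2.1786351660148005 -12.382200906309171 16.303037001710823 20.58769676092041
0.005 act y 0.0014 z 0.1119 f x,y,z -2.0191383406654437 -13.163606041768558 15.604298052562735 20.514636679889783
0.007 act y 0.0035 z 0.112 f x,y,z -2.0157516932052095 -13.788035379222595 14.502112421897586 20.111764667982225
0.009 act y 0.0055 z 0.112 f x,y,z -1.2927935185527581 -12.59178075997056 15.550342709544319 20.050842700716625
0.011 act y 0.0074 z 0.112 f x,y,z -2.318211674313538 -13.339153823504008 15.971192237773787 20.937641381396723
0.013 act y 0.0094 z 0.112 f x,y,z -2.340750555363126 -12.052740115384063 15.334499962697883 19.64417190475922
0.015 act y 0.0115 z 0.112 f x,y,z -1.2844741882225945 -12.69415055686387 15.30157987207705 19.923065470023708
0.017 act y 0.0126 z 0.112 f x,y,z -0.8126828200910766 -14.973773475957412 15.208043356390187 21.35784052396424
16.7
```

Run:
```python
from bench import *
from h import *
np.set_printoptions(precision=3,suppress=True)
for n in ["side","wrist"]:
    c=camera(n); cv2.imwrite(f"pics/{n}2.png",c["frame"][:,:,::-1]); np.savez(f"{n}2.npz",**c)
a=cv2.resize(cv2.imread("pics/side2.png")[195:300,220:360],(800,600),interpolation=cv2.INTER_CUBIC);cv2.imwrite("pics/side2z.png",a)
print(current_ee_pos(),current_wrist_force())
```

```text
[0.554 0.072 0.112] [ -5.666 -14.695  16.746]
```

View pics/side2z.png

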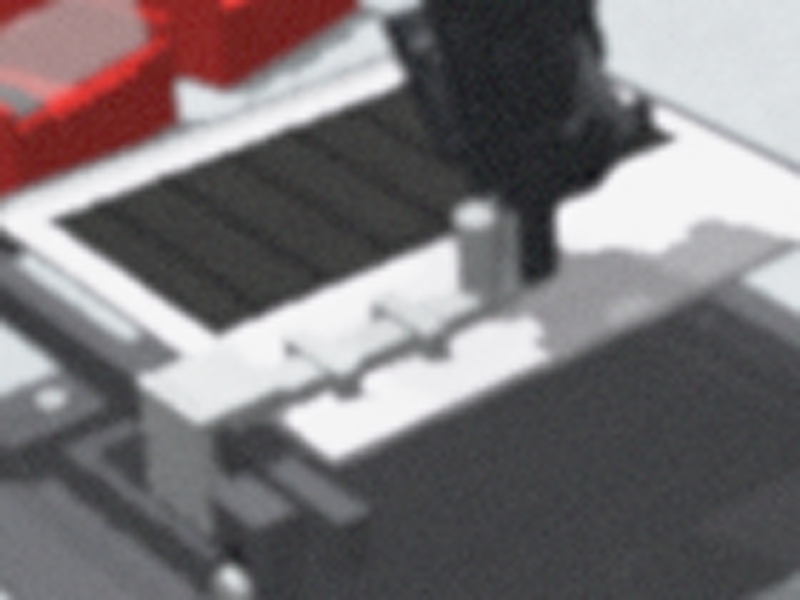

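View pics/wrist2.png

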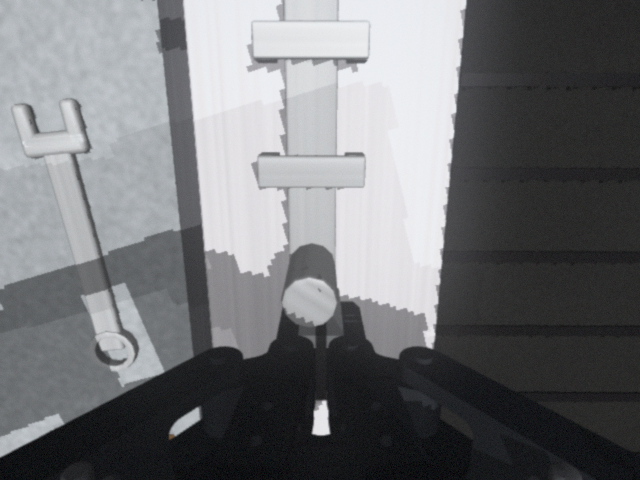

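The side view shows the bar running under the keeper roof at about (230,390). The wrist view puts the knob's foot about 31 mm from its near guide (guides at rows 42 and 170, foot edge about 248), which matches home. I'll confirm the end stop with a slightly lighter press.

Run:
```python
from bench import *
from h import *
np.set_printoptions(precision=4,suppress=True)
for y,z in((.017,.109),(.018,.1095),(.019,.1095),(.020,.1095)):
    move_straight(W(.18,y,z),max_speed=.02); hold(.1)
    f=np.mean([current_wrist_force() for _ in range(4)],0); p=current_ee_pos()
    print(y,"act y",round((p-H0)@yh,4),"z",round(p[2],4),"f",f@xh,f@yh,f[2],np.linalg.norm(f))
    if np.linalg.norm(f)>24: break
print(current_time())
```

```text
0.017 act y 0.0126 z 0.1127 f -1.6389838136955637 -15.093591634233832 14.38888764917115 20.917486663791713
0.018 act y 0.0126 z 0.1129 f -0.7465283151567765 -18.041999495219425 13.776044282334315 22.7122909596902
0.019 act y 0.0127 z 0.1128 f -0.6690837622610829 -20.793068836019042 14.298824784260804 25.24386541338152
17.85
```

Run:
```python
from h import *
T=dict(np.load("top0.npz"))
m=np.array([.6168,.04,.1578]);n=np.array([.352,-.1067,.9299])
def pl(c,u,v,h):
    C=-c["R"].T@c["t"];d=c["R"].T@np.linalg.inv(c["camera_matrix"])@np.array([u,v,1.]);P=C+d*((m+h*n-C)@n)/(d@n);return P
a=pl(T,298.2,214,.04);b=pl(T,269,211.5,.012);e=pl(T,249,202.5,.012)
print("knob->guides start",(b-a)@yh,(e-a)@yh)
# now: wrist2, level plane
c=dict(np.load("wrist2.npz"))
K=ray(c,310,301,.1128+.04)
for v in(42,170):
    for h in(.011,.013): print(h,(ray(c,311,v,.1128+h)-K)@yh)
S=dict(np.load("side2.npz"))
def px(u,v): return 220+u*140/800,195+v*105/600
K=ray(S,*px(475,213),.1528)
for q in((330,345),(425,310)): print("side",(ray(S,*px(*q),.1248)-K)@yh)
```

```text
knob->guides start 0.05064871378518204 0.08850844147157769
0.011 0.06820491610839359
0.013 0.06791552739962438
0.011 0.03127361018384546
0.013 0.03155245856100672
side 0.06506091608387064
side 0.02630526031820325
```

The bolt is home: knob to guide is 31–32 mm by the wrist view and the guide sits at 62 mm, so travel is about 30 mm. The end stop is solid too. Now I'll ease off and lift.

Run:
```python
from bench import *
from h import *
np.set_printoptions(precision=4,suppress=True)
move_straight(W(.18,.014,.112),max_speed=.02)
print(current_ee_pos(),current_wrist_force())
move_straight(W(.18,.010,.118),max_speed=.04); print(current_ee_pos(),current_wrist_force())
move_straight(W(.18,.005,.20),max_speed=.1)
move_straight(W(.18,-.06,.30),max_speed=.15)
reach(np.array([.155,-.657,.30]),Rt(1)) if solve_ik(np.array([.155,-.657,.30]),Rt(1)) is not None else move_j([-85.3,10,90,0,80,-8.6])
hold(.3)
for n in ["side","top"]:
    c=camera(n); np.savez(f"{n}3.npz",**c); cv2.imwrite(f"pics/{n}3.png",c["frame"][:,:,::-1])
T=cv2.imread("pics/top3.png")
a=np.hstack([cv2.resize(cv2.imread("pics/side3.png")[165:345,180:420],(400,300)),cv2.resize(T[105:330,180:480],(400,300))]);cv2.imwrite("pics/m3.png",a)
c=dict(np.load("top3.npz"));P=cloud(c)
for p in((250,150),(350,190),(320,250),(340,262),(240,225)): print(p,P[p[1],p[0]])
print(current_wrist_force(),current_time())
```

```text
[0.5535 0.0723 0.115 ] [-0.0611 -4.9192 10.3777]
[0.5488 0.0708 0.1173] [-0.2993 -0.1002 -0.3709]
(250, 150) [0.7608 0.2113 0.0015]
(350, 190) [ 0.6676 -0.0126  0.1115]
(320, 250) [0.544  0.0258 0.1158]
(340, 262) [ 0.5276 -0.0136  0.1151]
(240, 225) [0.568  0.1791 0.1158]
[ 0.2486 -0.1659 -0.2226] 23.6167
```

View pics/m3.png

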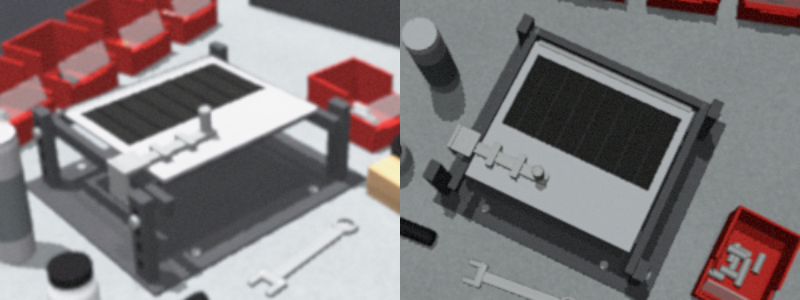

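View pics/top3.png

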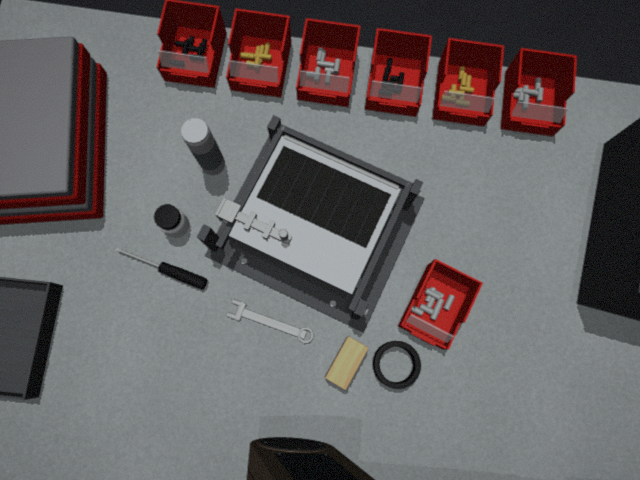

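The flap is level and stays down under the keeper with the robot clear. The bystanders' pixel positions are unchanged. One last numeric check, then I'll hand in.

Run:
```python
from bench import *
from h import *
c=dict(np.load("top3.npz"));P=cloud(c)
roi=np.zeros(P.shape[:2],np.uint8);cv2.fillPoly(roi,[np.array([(285,155),(385,195),(352,285),(300,262)])],1)
Q=P[roi>0];Q=Q[abs(Q[:,2]-.1135)<.01];d=(Q-H0)@xh;k=np.polyfit(-d,Q[:,2],1);print("tilt",k)
K=ray(c,285,234.5,.1535);G=ray(c,268,229,.1265);print("knob-guide",(G-K)@yh)
a=np.load("top0.npz")["frame"].astype(int);m=(abs(a-c["frame"]).max(-1)>60).astype(np.uint8);m=cv2.morphologyEx(m,cv2.MORPH_OPEN,np.ones((3,3)))
print("changed bbox",cv2.boundingRect(m))
finish_job()
```

```text
tilt [0.00392402 0.11575392]
knob-guide 0.036905895180916165
changed bbox (229, 152, 153, 328)
the job is handed in; nothing more can be done
```

The shelf is bolted: the flap stayed level after I let go and lifted the arm clear. One late measurement disagreed about how far home the bolt is. The job is handed in, and no verdict was reported.

- **What I did:** I pressed the raised flap down with shut fingers on the bare metal beside the bolt. The stop was felt at a face height of about 0.113 m. I held it down at about 16 N while pushing the bar's end to +y. The highest force reading was about 25 N in total, under the 30 N limit. I then eased off, lifted and moved away by 23.6 s.
- **Flap:** The plane fit from the top camera gave a tilt of about 0.004 rad with nothing touching it, and the wrist force was about zero.
- **Bolt:**
  - It moved about 19 mm, then stopped against something solid that did not yield to about 20 N sideways.
  - While still pressed, the wrist view put the knob about 31 mm from its near guide, which means about 30 mm of travel.
  - The side view showed the bar under the keeper.
- **What disagreed:** My last top-view estimate, from roughly hand-picked pixels, gave a knob-to-guide distance of 37 mm. That would mean only about 25 mm of travel, right at the limit. A rough side-view estimate, taken while still pressed, gave 26 mm, which errs the other way. I trust the end stop and the wrist view more, but I did not resolve the difference before handing in.
- **Bystanders:** In the before and after top images they look unmoved. The automatic image comparison reported only one box around all the changed pixels. It is large enough to include things near the shelf, so it does not confirm this.

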